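# Release a key-locked emergency stop, take the key out and put it away

## Robot

A 6-joint arm with a two-finger parallel gripper is mounted at the origin on the work surface. World frame = base frame: x ahead of the robot, y to its left, z up, the work surface at z = 0. Lengths are in m, angles in rad, forces in N, time in s.
With the tool pointing down it reaches from about 0.35 to 0.975 m from the base axis. Payload 4.9 kg.
Tool frame: the origin (TCP) lies on the centre line of the jaws, within the pads' length; the fingertips stand 8 mm ahead of it and the grasp point (between the pads) lies 11 mm behind it; z points along the fingers, y is the line along which they close (so a half turn about z gives the same grasp; the last joint's range is limited). The gripper opens to 85 mm and grips with 20 to 120 N. Pads are 22 mm wide; open, the fingers measure 114 mm over their backs; the gripper's body (76 mm by 85 mm) begins 54 mm behind the grasp point. The pads swing forward as they close: fully open they stand 13 mm farther back than shut.
Start: joints at [-1.253, 0.053, 1.613, -0, 1.476, -0.119], TCP at [0.264, -0.566, 0.239] pointing down, gripper open.
Joint ranges: [-3.01, 3.01], [-1.01, 2.22], [0.06, 2.58], [-1.02, 4.17], [0.09, 2.62], [-3.14, 3.14]. Speed limits (rad/s): [2.57, 2.57, 3.14, 3.14, 3.14, 3.14].

## Interface

Orientations are given as a rotation vector (axis times angle).
In Python, from station import ctrl gives the robot as it stands.
- The arm moves only by the shell command python3 -m jog 'ROWS' [FORCE]. ROWS is a JSON list of rows, 1 to 20 of them, each an object with the fields aperture (the finger opening in m), dx, dy, dz (the shift in fractions of the full range, 1 being 0.8 m), rx, ry, rz (a rotation vector in normalised numbers (1 is 180 degrees)); a field left out counts as zero (the opening has to be given); each row is the pose to reach, as a shift and turn from the pose commanded when the command began, along the tool's axes at that moment; what a row does not reach only later rows make up. A row lasts 1/12 s, in which the tool goes at most 0.0417 m and 0.125 rad, less where a joint would pass 70% of its speed; a pose out of reach is approached as far as the arm can. The fingers move at their own pace and stop on an object; FORCE is the grip in N (left out, the last holds). Time passes only in rows, so rows that do not move let the fingers close. It prints the time, the measured TCP pose, the force, the opening and the grip force at its end. Input that does not fit is refused with a message, and nothing moves.
- ctrl.get_obs(): the state, without advancing time (a new reading comes with each control period).
- ctrl.get_image(name): name is "scene" or "top"; returns the picture (400x640x3 uint8, red, green, blue); there is no depth.
- ctrl.camera_params(name): a dict with "fx", "fy", "cx", "cy" (pixels), "k1" (the pictures are not rectified: a ray, as slopes to the right and down, at radius r is drawn at 1 + k1 r^2 times it, then the intrinsics apply), "T" (4x4, takes a point from camera to world coordinates). Camera axes: x right, y down, z forward; pixel columns grow to the right and rows downward; lengths in m; the calibration is good to about 2 mm. A picture is of the moment at which its call begins. camera_params takes no time and is no camera call.
- ctrl.finish_job(): hands the job in; it is judged then, once.
Trained networks look in the newest picture that a camera, given by its name, has taken for a name from the list of things; names that differ only in an ending like _2 or _b are one class to them, and where a whole thing is asked for, a point or a joint stands for the part that bears it (a point fixed in the world has none). Each returns a list of dicts, best first, with "p" (0 to 1); they miss things now and then, are a little off and sometimes report something else, mostly with a low value. They report only what shows in the picture. A call takes as long as a camera call. They do not tell look-alikes from the thing itself.
- ctrl.find_in(camera, thing): "extent" ([left, top, right, bottom] in pixels, round what is visible of it).
- ctrl.cut_out(camera, thing): "mask" (400x640 bool, what is visible of it) and "extent" ([left, top, right, bottom] in pixels, round what is visible of it).
- ctrl.tip_of(camera, thing): "xy" ([column, row] in pixels: a listed point, or the origin of a listed thing).
The state is a dict: "t": time; "q": joint angles; "dq": joint speeds; "effort": joint torques, N m; "tool_pos": TCP position; "tool_rot": TCP orientation; "contact_force": force on the tool from outside, world axes, zero at the start; "wrist_torque": the same for the moment, N m; "opening": finger opening in m; "grip_force": force on a finger pad.
Only numpy, scipy, OpenCV 4.12 (cv2) and the standard library are available. Lean on these libraries where they do the work, as an engineer would, in place of code of your own. Each camera call takes 0.05 s, during which the arm holds its last target. There are 200 camera calls.

## Task

The disc sander's emergency stop is latched down with its key standing in it. Turn the key clockwise until the button lets go and let the button rise all the way, then turn the key back anticlockwise to its stop, the only position where it comes out, draw it straight out and put it in the steel dish. Work the key by feel and never force it, leave the button released, and do not disturb the other things on the bench.

Things in the scene. Friction and masses are not known exactly. Their poses are not given: they have to be found in the camera images.
- station: Machine control station screwed to the bench: a grey box 84 (x) x 156 (y) x 55 mm high. Origin: centre of its underside, z up. On its top: the emergency stop with the lock at x 0, y -36 mm, and a small flush round start button at x 0, y +42 mm (leave it alone). Its place and yaw vary.
- lock_axis (a point): Point on the vertical axis of the emergency stop and its lock, on the box's top, 55 mm above the bench. Clockwise and anticlockwise are meant as seen from above.
- head_face (a point): Centre of the flat top of the emergency stop's mushroom head (40 mm across), at the mouth of the keyhole; 82 mm above the bench while latched down, 91 mm when released. The keyhole is a 13 mm round hole with one notch 5.9 mm wide in a steel lock barrel; the notch shows home and its direction is not measured. This point's axes are the station's.
- head (a joint): Height of the mushroom head (m): 0 latched, as at the start; 0.009 released, at its upper stop. The catch lets go with the key about 0.6 rad clockwise of its start. A spring of 5 to 6 N then lifts the head and the key, if the hand gives way; while the key is held down the head cannot rise, and turned back in that state it stays latched.
- key: Key, upright in the lock at the start, its x along the station's x. Origin: its tip, then 17.5 mm below the head's face; z up along its 54 mm. Blade 12 (x) x 4 from z 0 to 9; round stem 12 across from z 8 to 24 with one lug towards +x (5 wide, out to 13.5 mm from the axis, z 8.5 to 13.5); flat bow z 24 to 54, 30 wide (x) x 9 thick (y). 45 g.
- key_bow (a point): Middle of the key's bow, on its axis, 46 mm above the tip: grip here across the 9 mm thickness (key y) from above. In the lock the bow begins 6.5 mm above the head's face. The lock turns with some 0.03 N m of friction and stays where it is left. The key has about 1 mm of play up and down in it.
- key_mid (a point): Point on the key's axis 30 mm from its tip. The key was left part turned: home, the only place where its lug passes the notch (within about 5 degrees), is 0.05 to 0.8 rad anticlockwise of the start, unmeasured. A firm stop at home, and one 1.75 rad clockwise of home, are felt as moment about the axis. Over some 0.15 N m, or 15 N of pull or push, bends it.
- dish: Loose round steel parts dish, 130 mm across the rim, 30 mm high, floor 5 mm thick and flat out to 47 mm from the centre. Origin: centre of its underside. 0.4 kg.
- screwdriver: Bystander: screwdriver, 200 long, lying between the station and the dish.
- sanding_block: Bystander: cork sanding block 70 x 45 x 30.
- tape: Bystander: roll of tape lying flat, 100 mm across, 24 mm high.
- glue: Bystander: glue bottle, 52 mm across, 140 mm high, standing.
- bracket: Bystander: steel angle bracket 60 x 40 x 50 mm.
- hammer: Bystander: hammer, 280 mm long, lying.
- clamp: Bystander: bar clamp, about 300 mm long, lying.
There are look-alikes about, which are no part of the job. Of the things shaped like the key, the black one is meant.

How it is judged:
On the way, in this order (a step that is already met when the one before it is completed fails the run):
1. the button has let go and risen fully (value of joint head above 0.0075 m), for 0.2 s.
2. the key is drawn out of the lock (z of key in the frame of head_face above 0.003 m), for 0.1 s.
At the end, for the whole second after the job is handed in: The key lies at rest in the dish (its middle within 60 mm of the dish's centre and below 50 mm, the dish upright) and the button is released (head higher than 7.5 mm) (horizontal distance between key_mid and dish below 0.06 m and height (world z) of key_mid below 0.05 m and z of key_mid in the frame of dish above 0 m and linear speed of key below 0.02 m/s and angle between dish's own z axis and vertical below 0.1 rad and value of joint head above 0.0075 m); the robot touches nothing.
It fails at once if the key is forced in the lock, by pulling, pushing or twisting (more than 25 N in all between key and lock, as with some 0.15 N m at a stop or a 15 N pull) (contact force between key and station above 25 N).
It fails at once if the dish is pushed more than 40 mm (distance of dish from where it was at the start of the episode above 0.04 m).
It fails at once if a bystander is moved more than 25 mm (distance of any of screwdriver, sanding_block, tape, glue, bracket, hammer, clamp from where it was at the start of the episode above 0.025 m).
It also fails if it takes over 64 s, if anything falls off the work surface, if the arm or the gripper's body presses on something with over 40 N, if the wrist force passes 120 N, or if a joint passes its speed limit or range.

## Working session

There is one attempt and no reset: what is moved stays moved. The work goes in short steps, Python scripts to look and compute and a shell command to move; the robot and the scene stay as the last step left them, time stands still between calls to the robot, and variables do not carry over. Pictures are saved under pics/ and viewed, at most 10 in all, crops included, and the job is handed in when it is done.

```bash
ls; mkdir -p pics; cat > h.py <<'E'
import numpy as np, cv2
from station import ctrl
def ray(cam,uv):
    p=ctrl.camera_params(cam); K=np.array([[p['fx'],0,p['cx']],[0,p['fy'],p['cy']],[0,0,1.]])
    u=cv2.undistortPoints(np.array([[uv]],float),K,np.array([p['k1'],0,0,0.]))[0,0] if 0 else None
    d=np.array([(uv[0]-p['cx'])/p['fx'],(uv[1]-p['cy'])/p['fy']]); s=d.copy()
    for _ in range(30): s=d/(1+p['k1']*(s@s))
    T=np.array(p['T']); return T[:3,3],T[:3,:3]@np.array([s[0],s[1],1])
def at_z(cam,uv,z):
    o,d=ray(cam,uv); return o+d*(z-o[2])/d[2]
def tri(uv1,uv2):
    (o1,d1),(o2,d2)=ray('scene',uv1),ray('top',uv2)
    a=np.linalg.lstsq(np.c_[d1,-d2],o2-o1,rcond=None)[0]
    p,q=o1+a[0]*d1,o2+a[1]*d2; return (p+q)/2,np.linalg.norm(p-q)
def proj(cam,X):
    p=ctrl.camera_params(cam);c=np.linalg.inv(p['T'])@np.r_[X,1];s=c[:2]/c[2];s=s*(1+p['k1']*(s@s))
    return np.array([p['fx']*s[0]+p['cx'],p['fy']*s[1]+p['cy']])
def save(cam,name,crop=None,k=1):
    im=ctrl.get_image(cam)[:,:,::-1]
    if crop: im=im[crop[1]:crop[3],crop[0]:crop[2]]
    cv2.imwrite('pics/'+name,cv2.resize(im,None,fx=k,fy=k,interpolation=cv2.INTER_CUBIC))
E
python3 - <<'E'
from h import *
np.set_printoptions(precision=3,suppress=True)
a=ctrl.get_image('scene');b=ctrl.get_image('top')
cv2.imwrite('pics/a.png',cv2.resize(np.vstack([a,b])[:,:,::-1],None,fx=.75,fy=.75,interpolation=cv2.INTER_AREA))
for c in('scene','top'):
  for t in ('key_bow','head_face','lock_axis','key_mid','key','dish','station'):
    print(c,t,[(np.round(r['xy'],1).tolist(),round(r['p'],2)) for r in ctrl.tip_of(c,t)])
  for t in ('key','head','station','dish','screwdriver'):
    print(c,t,[(np.round(r['extent']).tolist(),round(r['p'],2)) for r in ctrl.find_in(c,t)])
E
```

```text
pics
scene key_bow [([364.9, 185.1], 0.69), ([417.9, 160.8], 0.68), ([185.1, 257.4], 0.62), ([369.1, 136.7], 0.37)]
scene head_face [([411.4, 169.0], 0.66), ([412.2, 172.6], 0.35)]
scene lock_axis [([414.6, 173.3], 0.71)]
scene key_mid [([364.1, 191.6], 0.55), ([332.8, 193.4], 0.53), ([466.9, 235.4], 0.31)]
scene key [([366.7, 196.1], 0.62), ([335.8, 289.3], 0.54), ([416.4, 182.5], 0.19)]
scene dish [([271.1, 237.4], 0.98)]
scene station [([419.1, 183.1], 0.83)]
scene key [([412.0, 161.0, 425.0, 169.0], 0.5), ([361.0, 182.0, 372.0, 199.0], 0.48)]
scene head []
scene station [([393.0, 152.0, 446.0, 202.0], 0.59)]
scene dish [([243.0, 210.0, 290.0, 253.0], 0.82), ([323.0, 251.0, 352.0, 300.0], 0.6)]
scene screwdriver [([313.0, 166.0, 350.0, 215.0], 0.64)]
top key_bow [([211.6, 192.0], 0.43), ([260.9, 206.2], 0.38)]
top head_face [([216.6, 195.3], 0.69)]
top lock_axis [([218.1, 196.4], 0.78), ([212.2, 204.1], 0.25)]
top key_mid [([212.3, 202.9], 0.68), ([214.8, 195.3], 0.6), ([264.2, 204.6], 0.59)]
top key [([215.6, 194.8], 0.58), ([268.0, 205.6], 0.43)]
top dish [([356.5, 195.2], 0.73)]
top station [([282.9, 143.1], 0.69), ([211.2, 203.1], 0.59)]
top key [([209.0, 191.0, 218.0, 202.0], 0.45), ([261.0, 202.0, 268.0, 209.0], 0.42)]
top head [([343.0, 256.0, 366.0, 284.0], 0.61), ([210.0, 192.0, 225.0, 205.0], 0.56)]
top station [([178.0, 178.0, 242.0, 233.0], 0.71), ([213.0, 194.0, 224.0, 206.0], 0.24)]
top dish [([340.0, 172.0, 387.0, 214.0], 0.61)]
top screwdriver [([288.0, 186.0, 299.0, 257.0], 0.81)]
```

View pics/a.png

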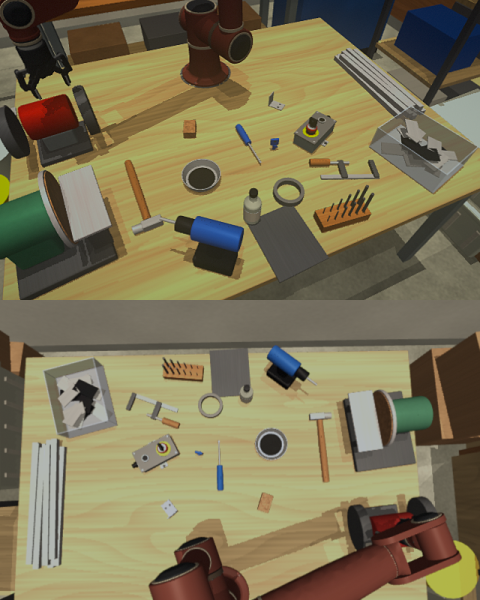

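The pictures show the station at scene (420,174) / top (208,205), with a dark bow over the yellow e-stop at scene (417,161) / top (213,195). A blue key-like thing stands on the bench at scene (366,190) / top (265,206), and the dish is at scene (269,235) / top (361,193).
Candidates for the key: in the lock at scene (417,161), and the blue one at scene (366,190). I choose the black one in the lock and check it in a close crop.

```bash
python3 - <<'E'
from h import *
np.set_printoptions(precision=4,suppress=True)
a=ctrl.get_image('scene')[145:210,350:450];b=ctrl.get_image('top')[170:240,170:270]
f=lambda i:cv2.resize(i[:,:,::-1],(560,400 if i is b else 364) if 0 else None,fx=5.5,fy=4.2 if 0 else 5.5,interpolation=cv2.INTER_CUBIC)
A,B=f(a),f(b);cv2.imwrite('pics/b.png',cv2.resize(np.vstack([A,B]),None,fx=.8,fy=.8))
print(tri((417.9,160.8),(211.6,192)),tri((411.4,169),(216.6,195.3)))
print(at_z('top',(211.6,192),.1105),at_z('scene',(417.9,160.8),.1105))
for c in('scene','top'):
  for t in ('station','dish'):
    r=[x for x in ctrl.cut_out(c,t)][:2]
    for x in r:
      m=x['mask'];ys,xs=np.nonzero(m);print(c,t,round(x['p'],2),x['extent'],m.sum(),xs.mean(),ys.mean(),cv2.minAreaRect(np.c_[xs,ys].astype(np.float32)))
d=at_z('top',(363.5,193),.03),at_z('scene',(266.5,231.5),.03);print('dish',d)
E
```

```text
(array([0.5699, 0.2139, 0.1138]), np.float64(0.0057309599181433295)) (array([0.5638, 0.2059, 0.0818]), np.float64(0.008306751197322576))
[0.5717 0.2173 0.1105] [0.5665 0.2133 0.1105]
scene station 0.73 [392.0, 149.9, 448.3, 203.4] 1769 418.67947993216507 176.58846806105143 ((420.75006103515625, 176.75003051757812), (41.719295501708984, 59.39696502685547), 45.0)
scene dish 0.73 [244.1, 211.3, 293.2, 255.2] 1784 267.5285874439462 233.1048206278027 ((267.5, 233.5), (43.0, 51.0), 90.0)
top station 0.77 [177.5, 180.5, 242.3, 232.8] 1929 206.03732503888025 206.2011404872991 ((205.00001525878906, 208.5), (39.35479736328125, 63.95154571533203), 63.43495178222656)
top station 0.71 [262.9, 125.0, 298.0, 159.4] 421 280.89311163895485 140.42042755344417 ((280.0, 140.5), (33.0, 32.0), 90.0)
top dish 0.65 [339.5, 173.8, 383.9, 215.3] 1408 361.4886363636364 191.95667613636363 ((361.34619140625, 192.26922607421875), (42.361083984375, 41.18438720703125), 11.309932708740234)
dish (array([ 0.5693, -0.2139,  0.03  ]), array([ 0.5784, -0.2106,  0.03  ]))
```

View pics/b.png

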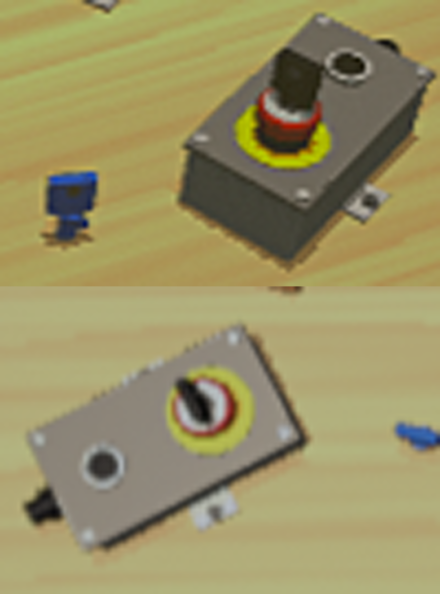

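The crop shows the black bow in the lock's white/red head (scene (418,162), top (213.5,196)). The blue key stands loose on the bench, so the choice holds. I'll measure the axis and yaw from these features.

```bash
python3 - <<'E'
from h import *
from scipy.spatial.transform import Rotation as R
np.set_printoptions(precision=4,suppress=True)
T=lambda x,y:(170+x/4.4,170+(y-286)/4.4)
S=lambda x,y:(350+x/4.4,145+y/4.4)
e=at_z('top',T(210,410),.057);s=at_z('top',T(103,465),.055)
print('estop top',e,'start',s,np.linalg.norm(e-s))
es=at_z('scene',S(284,132),.057);ss=at_z('scene',S(348,66),.055);print('scene',es,ss,np.linalg.norm(es-ss))
for a,b in((e,s),(es,ss)): v=b-a;print('yaw',np.degrees(np.arctan2(-v[0],v[1])))
sc=[at_z('top',T(*p),.055) for p in((40,438),(234,338),(285,433),(88,536))]
sc2=[at_z('scene',S(*p),.055) for p in((202,137),(322,19),(425,74),(303,196))]
for q in(sc,sc2):
  c=np.mean(q,0);print('ctr',c)
  for i in range(4):v=q[i]-q[i-1];print(np.linalg.norm(v),np.degrees(np.arctan2(v[1],v[0])))
p=[at_z('top',T(*x),.1185) for x in((178,381),(205,418))];print('bow',p,np.mean(p,0),np.degrees(np.arctan2(*(p[0]-p[1])[[1,0]])))
o=ctrl.get_obs();print(o['tool_pos'],o['tool_rot'],R.from_rotvec(o['tool_rot']).as_matrix(),o['t'],o['wrist_torque'])
E
```

```text
estop top [0.5603 0.212  0.057 ] start [0.5257 0.2827 0.055 ] 0.07872477566615475
scene [0.5656 0.2148 0.057 ] [0.5275 0.2858 0.055 ] 0.08056490970962905
yaw 26.08858328788717
yaw 28.241431442842362
ctr [0.544 0.244 0.055]
0.07277431547680573 26.255079746681663
0.1426559085734774 -63.46397310267836
0.07235395008076635 -152.26744865845083
0.14452428679807997 116.70858618542844
ctr [0.5497 0.2468 0.055 ]
0.07343305947531319 -154.57766240197273
0.14389134141570487 117.51411842096373
0.07723855713950979 25.426323611492567
0.1438081073123817 -64.00130586070769
bow [array([0.5718, 0.2186, 0.1185]), array([0.548 , 0.2016, 0.1185])] [0.5599 0.2101 0.1185] 35.59698935638358
[ 0.2644 -0.5663  0.2393] [-3.0669 -0.6807  0.    ] [[ 0.9061  0.4231 -0.    ]
 [ 0.4231 -0.9061  0.    ]
 [-0.     -0.     -1.    ]] 1.6 [ 0.0126  0.0034 -0.0062]
```

Yaw is about 27°, with the axis at about (0.563, 0.213); both cameras and the 78 mm spacing agree with this. Moving over it.

Careful with the scale: shifts go in shares of 0.8 m and turns go in shares of 180 degrees. That gives: 0.6 m is 0.75, -0.58 m is -0.725, -0.035 rad is -0.0111.

```bash
python3 -m jog '[{"aperture":0.05, "dx":0.75, "dy":-0.725, "rz":-0.0111}, {"aperture":0.05, "dx":0.75, "dy":-0.725, "rz":-0.0111}, {"aperture":0.05, "dx":0.75, "dy":-0.725, "rz":-0.0111}, {"aperture":0.05, "dx":0.75, "dy":-0.725, "rz":-0.0111}, {"aperture":0.05, "dx":0.75, "dy":-0.725, "rz":-0.0111}, {"aperture":0.05, "dx":0.75, "dy":-0.725, "rz":-0.0111}, {"aperture":0.05, "dx":0.75, "dy":-0.725, "rz":-0.0111}, {"aperture":0.05, "dx":0.75, "dy":-0.725, "rz":-0.0111}, {"aperture":0.05, "dx":0.75, "dy":-0.725, "rz":-0.0111}, {"aperture":0.05, "dx":0.75, "dy":-0.725, "rz":-0.0111}, {"aperture":0.05, "dx":0.75, "dy":-0.725, "rz":-0.0111}, {"aperture":0.05, "dx":0.75, "dy":-0.725, "rz":-0.0111}, {"aperture":0.05, "dx":0.75, "dy":-0.725, "rz":-0.0111}, {"aperture":0.05, "dx":0.75, "dy":-0.725, "rz":-0.0111}, {"aperture":0.05, "dx":0.75, "dy":-0.725, "rz":-0.0111}, {"aperture":0.05, "dx":0.75, "dy":-0.725, "rz":-0.0111}, {"aperture":0.05, "dx":0.75, "dy":-0.725, "rz":-0.0111}, {"aperture":0.05, "dx":0.75, "dy":-0.725, "rz":-0.0111}, {"aperture":0.05, "dx":0.75, "dy":-0.725, "rz":-0.0111}, {"aperture":0.05, "dx":0.75, "dy":-0.725, "rz":-0.0111}]' 20; python3 -m jog '[{"aperture":0.05, "dz":0.05}, {"aperture":0.05, "dz":0.1}, {"aperture":0.05, "dz":0.1}, {"aperture":0.05, "dz":0.1}]'
python3 - <<'E'
from h import *
from scipy.spatial.transform import Rotation as R
a=ctrl.get_image('scene')[90:200,350:470];b=ctrl.get_image('top')[150:230,170:270]
A=cv2.resize(a,(400,366),interpolation=cv2.INTER_CUBIC);B=cv2.resize(b,(400,320),interpolation=cv2.INTER_CUBIC)
cv2.imwrite('pics/c.png',np.vstack([A,B])[:590,:,::-1] if 0 else cv2.resize(np.vstack([A,B]),None,fx=.87,fy=.87)[:,:,::-1])
o=ctrl.get_obs();print(o['q'],o['tool_pos'],R.from_rotvec(o['tool_rot']).as_matrix().round(4),o['contact_force'],o['wrist_torque'])
E
```

```text
t: 3.27
tool_pos: [0.5626, 0.2142, 0.2394]
tool_rot: [3.054, 0.735, 0.001]
contact_force: [-0.3, -0.0, 0.2]
opening: 0.0501
grip_force: 0.0
t: 3.6
tool_pos: [0.5602, 0.2116, 0.1564]
tool_rot: [3.054, 0.735, -0.011]
contact_force: [0.1, -0.1, 0.9]
opening: 0.0505
grip_force: 0.0
[ 2.36149643e-01  5.58880661e-02  1.74187955e+00 -9.59197393e-06
  1.34077288e+00  1.33570930e+00] [0.56343064 0.21189924 0.1617457 ] [[ 8.91e-01  4.54e-01  3.00e-03]
 [ 4.54e-01 -8.91e-01  7.00e-04]
 [ 3.00e-03  7.00e-04 -1.00e+00]] [0.45394791 0.29899969 0.9772311 ] [-0.0363142   0.00460504 -0.0360971 ]
```

View pics/c.png

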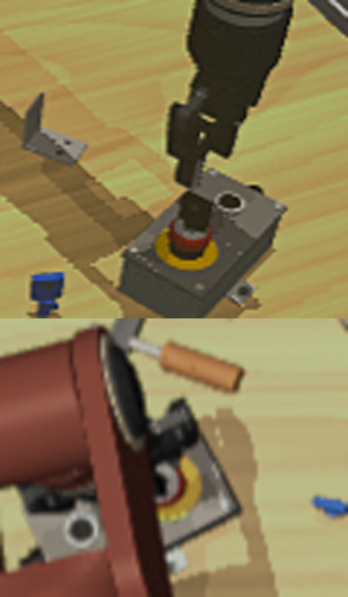

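The picture shows the fingers above the bow, the key between them and the button clear. Descending, then closing gently by steps.

To row units: 0.06 m is 0.075, 0.03 m is 0.0375.

```bash
python3 -m jog '[{"aperture":0.05, "dz":0.0375}, {"aperture":0.05, "dz":0.075}, {"aperture":0.03, "dz":0.075}, {"aperture":0.018, "dz":0.075}, {"aperture":0.018, "dz":0.075}, {"aperture":0.018, "dz":0.075}]' 20; python3 -m jog '[{"aperture":0.014}, {"aperture":0.014}, {"aperture":0.014}]'
python3 -c "
from h import *
o=ctrl.get_obs();print(o['contact_force'],o['wrist_torque'],o['grip_force'],o['tool_pos'])"
```

```text
t: 4.2
tool_pos: [0.5645, 0.2123, 0.103]
tool_rot: [-3.055, -0.734, -0.009]
contact_force: [-0.4, 0.3, -0.0]
opening: 0.0179
grip_force: 0.0
t: 4.45
tool_pos: [0.5629, 0.2121, 0.1005]
tool_rot: [-3.055, -0.734, -0.003]
contact_force: [-0.2, 0.6, -0.5]
opening: 0.0139
grip_force: 0.0
[-0.17131916  0.60284172 -0.45233456] [-0.0050937   0.00714037  0.02837693] 0.0 [0.56290308 0.21213667 0.1004992 ]
```

```bash
python3 -m jog '[{"aperture":0.012}, {"aperture":0.012}, {"aperture":0.0105}, {"aperture":0.0105}, {"aperture":0.0105}]'
python3 -c "
from h import *
o=ctrl.get_obs();print(o['contact_force'],o['wrist_torque'],o['grip_force'],o['tool_pos'])"
```

```text
t: 4.87
tool_pos: [0.5622, 0.2119, 0.0992]
tool_rot: [3.055, 0.734, -0.0]
contact_force: [-0.3, 0.5, 0.1]
opening: 0.0105
grip_force: 0.0
[-0.28904523  0.45954784  0.11633711] [-0.03078499  0.00675126  0.02933625] 0.0 [0.56220546 0.21193891 0.09916781]
```

```bash
python3 -m jog '[{"aperture":0.009}, {"aperture":0.008}, {"aperture":0.008}, {"aperture":0.008}]' 20
python3 -c "
from h import *
o=ctrl.get_obs();print(o['contact_force'],o['wrist_torque'],o['grip_force'],o['tool_pos'],o['opening'])"
```

```text
t: 5.2
tool_pos: [0.5622, 0.212, 0.0992]
tool_rot: [-3.055, -0.734, 0.0]
contact_force: [-0.5, -0.5, -1.6]
opening: 0.0086
grip_force: 20.1
[-0.49092215 -0.48018035 -1.55843907] [4.83129314e-03 5.90351604e-02 4.86957284e-05] 20.05928635597229 [0.5622254  0.21195524 0.09924448] 0.008552395822555512
```

To row units: 0.3 rad is 0.0955.

```bash
python3 -m jog '[{"aperture":0.008, "rz":0.0191}, {"aperture":0.008, "rz":0.0382}, {"aperture":0.008, "rz":0.0573}, {"aperture":0.008, "rz":0.0764}, {"aperture":0.008, "rz":0.0955}, {"aperture":0.008, "rz":0.0955}, {"aperture":0.008, "rz":0.0955}]' 30
python3 -c "
from h import *
o=ctrl.get_obs();print(o['contact_force'],o['wrist_torque'],o['grip_force'],o['tool_pos'],o['opening'])"
```

```text
t: 5.78
tool_pos: [0.5622, 0.2125, 0.0993]
tool_rot: [-3.129, -0.272, -0.0]
contact_force: [-0.8, 2.5, -1.1]
opening: 0.0083
grip_force: 25.9
[-0.75522711  2.52958363 -1.06105111] [0.58932857 0.02056092 0.0854961 ] 25.862016677856445 [0.56217543 0.21253207 0.09929097] 0.008315443476707303
```

To row units: -0.0006 m is -0.0008.

```bash
python3 -m jog '[{"aperture":0.008, "dy":-0.0008}, {"aperture":0.008, "dy":-0.0008}]'
python3 -c "
from h import *
o=ctrl.get_obs();print(o['contact_force'],o['wrist_torque'],o['grip_force'],o['tool_pos'],o['opening'])"
python3 -m jog '[{"aperture":0.008, "dy":-0.0008, "rz":0.0191}, {"aperture":0.008, "dy":-0.0008, "rz":0.0382}, {"aperture":0.008, "dy":-0.0008, "rz":0.0573}, {"aperture":0.008, "dy":-0.0008, "rz":0.0573}]'
python3 -c "
from h import *
o=ctrl.get_obs();print(o['contact_force'],o['wrist_torque'],o['grip_force'],o['tool_pos'],o['opening'])"
```

```text
t: 5.95
tool_pos: [0.5622, 0.2126, 0.0993]
tool_rot: [3.13, 0.271, 0.0]
contact_force: [-0.8, 1.2, 0.0]
opening: 0.0088
grip_force: 25.9
[-0.82971361  1.16157761  0.02596434] [0.34738261 0.05688225 0.0297799 ] 25.906062126159668 [0.56216189 0.21264581 0.09931152] 0.008803826045203186
t: 6.28
tool_pos: [0.5622, 0.2129, 0.0995]
tool_rot: [3.141, -0.014, 0.0]
contact_force: [-0.3, 0.2, 1.6]
opening: 0.0083
grip_force: 26.1
[-0.28002122  0.17849714  1.58910582] [0.0390114  0.07945229 0.0194272 ] 26.10695242881775 [0.56216713 0.21291601 0.09951692] 0.008344923184827994
```

To row units: 0.15 rad is 0.0477.

```bash
python3 -m jog '[{"aperture":0.008, "rz":0.0159}, {"aperture":0.008, "rz":0.0318}, {"aperture":0.008, "rz":0.0477}, {"aperture":0.008, "rz":0.0477}, {"aperture":0.008, "rz":0.0477}]'
python3 -c "
from h import *
o=ctrl.get_obs();print(o['contact_force'],o['wrist_torque'],o['grip_force'],o['tool_pos'],o['opening'])"
```

```text
t: 6.7
tool_pos: [0.5623, 0.2131, 0.1]
tool_rot: [3.132, -0.244, 0.0]
contact_force: [-1.2, 0.3, 2.7]
opening: 0.0088
grip_force: 26.6
[-1.21509163  0.25600074  2.73148746] [0.05122745 0.37783693 0.02785285] 26.560039222240448 [0.56225871 0.21307916 0.0999752 ] 0.008796504224535836
```

To row units: -0.002 m is -0.0025, -0.0014 m is -0.0018.

```bash
for i in 1; do python3 -m jog '[{"aperture":0.008, "dz":-0.0009}, {"aperture":0.008, "dz":-0.0018}, {"aperture":0.008, "dz":-0.0025}, {"aperture":0.008, "dz":-0.0025}]'; done
python3 -c "
from h import *
o=ctrl.get_obs();print(o['contact_force'],o['wrist_torque'],o['grip_force'],o['tool_pos'],o['opening'])"
```

```text
t: 7.03
tool_pos: [0.5622, 0.2131, 0.1016]
tool_rot: [3.132, -0.247, 0.001]
contact_force: [-0.3, 0.3, 3.6]
opening: 0.0084
grip_force: 26.5
[-0.29297733  0.34835602  3.63652549] [0.03743766 0.29061553 0.0507028 ] 26.504065096378326 [0.5622187  0.21310662 0.10161654] 0.008413846529801695
```

To row units: -0.004 m is -0.005, -0.003 m is -0.0038.

```bash
python3 -m jog '[{"aperture":0.008, "dz":-0.0013}, {"aperture":0.008, "dz":-0.0025}, {"aperture":0.008, "dz":-0.0038}, {"aperture":0.008, "dz":-0.005}, {"aperture":0.008, "dz":-0.005}]'
python3 -c "
from h import *
o=ctrl.get_obs();print(o['contact_force'],o['wrist_torque'],o['grip_force'],o['tool_pos'],o['opening'])"
```

```text
t: 7.45
tool_pos: [0.5622, 0.2131, 0.1056]
tool_rot: [3.132, -0.248, 0.0]
contact_force: [-0.8, -0.4, 3.9]
opening: 0.0087
grip_force: 26.4
[-0.80979875 -0.38606116  3.91907504] [-0.06622082  0.16818482  0.02685843] 26.43252521753311 [0.56218984 0.21309898 0.1055824 ] 0.008707043867945017
```

To row units: -0.0024 m is -0.003, -0.0016 m is -0.002.

```bash
python3 -m jog '[{"aperture":0.008, "dz":-0.001}, {"aperture":0.008, "dz":-0.002}, {"aperture":0.008, "dz":-0.003}, {"aperture":0.008, "dz":-0.003}]'
python3 -c "
from h import *
o=ctrl.get_obs();print(o['contact_force'],o['wrist_torque'],o['grip_force'],o['tool_pos'],o['opening'])"
python3 -m jog '[{"aperture":0.008, "dz":-0.0006}, {"aperture":0.008, "dz":-0.0013}, {"aperture":0.008, "dz":-0.0013}]'
```

```text
t: 7.78
tool_pos: [0.5622, 0.2131, 0.1079]
tool_rot: [3.132, -0.248, 0.0]
contact_force: [0.4, -1.0, 2.9]
opening: 0.0085
grip_force: 26.4
[ 0.43411045 -1.02840583  2.85653175] [-0.08117525  0.09809233  0.02958895] 26.39611691236496 [0.56217025 0.21312172 0.10791749] 0.00854914566539189
t: 8.03
tool_pos: [0.562, 0.2131, 0.1082]
tool_rot: [3.132, -0.248, 0.0]
contact_force: [0.5, 0.3, -0.9]
opening: 0.0083
grip_force: 25.9
```

To row units: 0.0004 m is 0.0005, -0.3 rad is -0.0955.

```bash
python3 -m jog '[{"aperture":0.008, "dz":0.0005, "rz":-0.0191}, {"aperture":0.008, "dz":0.0005, "rz":-0.0382}, {"aperture":0.008, "dz":0.0005, "rz":-0.0573}, {"aperture":0.008, "dz":0.0005, "rz":-0.0764}, {"aperture":0.008, "dz":0.0005, "rz":-0.0955}, {"aperture":0.008, "dz":0.0005, "rz":-0.0955}]'
python3 -c "
from h import *
o=ctrl.get_obs();print(o['contact_force'],o['wrist_torque'],o['grip_force'],o['tool_pos'],o['opening'])"
python3 -m jog '[{"aperture":0.008, "rz":-0.0191}, {"aperture":0.008, "rz":-0.0382}, {"aperture":0.008, "rz":-0.0573}, {"aperture":0.008, "rz":-0.0764}, {"aperture":0.008, "rz":-0.0955}, {"aperture":0.008, "rz":-0.0955}]'
python3 -c "
from h import *
o=ctrl.get_obs();print(o['contact_force'],o['wrist_torque'],o['grip_force'],o['tool_pos'],o['opening'])"
```

```text
t: 8.53
tool_pos: [0.5621, 0.2128, 0.1082]
tool_rot: [3.133, 0.224, -0.0]
contact_force: [1.3, -1.6, 1.1]
opening: 0.0086
grip_force: 26.2
[ 1.27256488 -1.60925558  1.11772124] [-0.18522067 -0.09858589 -0.031162  ] 26.16957575082779 [0.56206617 0.21284397 0.10815104] 0.008631661235956104
t: 9.03
tool_pos: [0.5621, 0.2126, 0.1082]
tool_rot: [3.064, 0.687, -0.0]
contact_force: [1.1, -2.3, 0.4]
opening: 0.0085
grip_force: 26.1
[ 1.08187521 -2.29907535  0.40301965] [-0.41334232 -0.17439057  0.03545749] 26.134151816368103 [0.56214792 0.21264488 0.10817108] 0.008505240811094635
```

To row units: 0.0006 m is 0.0008, -0.03 rad is -0.0095.

```bash
python3 -m jog '[{"aperture":0.008, "dy":0.0008, "rz":-0.0095}, {"aperture":0.008, "dy":0.0008, "rz":-0.0191}, {"aperture":0.008, "dy":0.0008, "rz":-0.0255}, {"aperture":0.008, "dy":0.0008, "rz":-0.0255}]'
python3 -c "
from h import *
o=ctrl.get_obs();print(o['contact_force'],o['wrist_torque'],o['grip_force'],o['tool_rot'])"
cat > r.sh <<'E'
python3 -c "
from h import *
o=ctrl.get_obs();r=o['tool_rot'];print(o['contact_force'].round(2),o['wrist_torque'].round(3),o['tool_pos'].round(4),'yaw',(2*np.arctan2(r[1],r[0])+np.pi)%(2*np.pi)-np.pi,o['opening'])"
E
python3 -m jog '[{"aperture":0.008, "rz":-0.0095}, {"aperture":0.008, "rz":-0.0191}, {"aperture":0.008, "rz":-0.0191}]' | head -1; sh r.sh
```

```text
t: 9.37
tool_pos: [0.5622, 0.2125, 0.1082]
tool_rot: [3.036, 0.808, -0.0]
contact_force: [0.5, -0.5, 0.6]
opening: 0.0086
grip_force: 26.1
[ 0.45469954 -0.53383466  0.5573854 ] [-0.23666471 -0.06859849 -0.06457967] 26.139465272426605 [ 3.03569190e+00  8.08231225e-01 -4.87193479e-04]
t: 9.62
[ 0.46 -1.54  0.24] [-0.339 -0.093 -0.062] [0.5622 0.2125 0.1082] yaw 0.5807449917340808 0.008824671274375074
```

To row units: -0.05 rad is -0.0159.

```bash
python3 -m jog '[{"aperture":0.008, "rz":-0.0095}, {"aperture":0.008, "rz":-0.0159}, {"aperture":0.008, "rz":-0.0159}]' | head -1; sh r.sh
```

```text
t: 9.87
[ 1.13 -2.19  0.83] [-0.355 -0.153 -0.018] [0.5623 0.2124 0.1082] yaw 0.6310185892729145 0.00872351367068094
```

To row units: -0.05 rad is -0.0159.

```bash
python3 -m jog '[{"aperture":0.008, "rz":-0.0095}, {"aperture":0.008, "rz":-0.0159}, {"aperture":0.008, "rz":-0.0159}]' | head -1; sh r.sh
```

```text
t: 10.12
[ 0.8  -3.02  0.6 ] [-0.449 -0.107 -0.058] [0.5623 0.2125 0.1082] yaw 0.6813964410310636 0.008548014430681513
```

To row units: 0.0007 m is 0.0009, -0.0003 m is -0.0004, -0.05 rad is -0.0159.

```bash
python3 -m jog '[{"aperture":0.008, "dx":-0.0004, "dy":0.0009, "rz":-0.0095}, {"aperture":0.008, "dx":-0.0004, "dy":0.0009, "rz":-0.0159}, {"aperture":0.008, "dx":-0.0004, "dy":0.0009, "rz":-0.0159}]' | head -1; sh r.sh
```

```text
t: 10.37
[ 0.65 -0.08 -0.01] [-0.042 -0.042 -0.047] [0.5624 0.2122 0.1082] yaw 0.7315196794643795 0.008821620840019787
```

To row units: -0.05 rad is -0.0159.

```bash
python3 -m jog '[{"aperture":0.008, "rz":-0.0095}, {"aperture":0.008, "rz":-0.0159}, {"aperture":0.008, "rz":-0.0159}]' | head -1; sh r.sh
```

```text
t: 10.62
[ 0.82  1.46 -0.88] [ 0.108 -0.059 -0.043] [0.5624 0.2122 0.1082] yaw 0.7817156890983332 0.008505596432142453
```

To row units: -0.05 rad is -0.0159.

```bash
python3 -m jog '[{"aperture":0.008, "rz":-0.0095}, {"aperture":0.008, "rz":-0.0159}, {"aperture":0.008, "rz":-0.0159}]' | head -1; sh r.sh
```

```text
t: 10.87
[ 0.44  0.19 -0.41] [ 0.152 -0.11  -0.073] [0.5624 0.2121 0.1082] yaw 0.8317376649554742 0.008471498978569204
```

To row units: -0.02 rad is -0.0064.

```bash
python3 -m jog '[{"aperture":0.008, "rz":-0.0064}, {"aperture":0.008, "rz":-0.0127}, {"aperture":0.008, "rz":-0.0127}]' | head -1; sh r.sh
```

```text
t: 11.12
[ 0.65  0.99 -1.11] [ 0.2   -0.179 -0.048] [0.5625 0.212  0.1082] yaw 0.8725971779407136 0.008577876274699489
```

```bash
python3 -m jog '[{"aperture":0.008}, {"aperture":0.008}]' | head -1; sh r.sh
```

```text
t: 11.28
[ 0.48  1.7  -1.46] [ 0.247 -0.098 -0.012] [0.5624 0.212  0.1082] yaw 0.8716081231091426 0.008412003409185525
```

To row units: -0.04 rad is -0.0127.

```bash
python3 -m jog '[{"aperture":0.008, "rz":-0.0064}, {"aperture":0.008, "rz":-0.0127}, {"aperture":0.008, "rz":-0.0127}]' | head -1; sh r.sh
```

```text
t: 11.53
[ 0.11  2.54 -1.58] [ 0.357 -0.096 -0.089] [0.5625 0.2119 0.1082] yaw 0.9128940839186788 0.00880976900641583
```

To row units: -0.04 rad is -0.0127.

```bash
python3 -m jog '[{"aperture":0.008, "rz":-0.0064}, {"aperture":0.008, "rz":-0.0127}, {"aperture":0.008, "rz":-0.0127}]' | head -1; sh r.sh
```

```text
t: 11.78
[ 0.22  2.39 -2.5 ] [ 0.323 -0.129 -0.099] [0.5625 0.2119 0.1082] yaw 0.9529915831083651 0.008448137210931888
```

To row units: 0.0004 m is 0.0005, -0.0003 m is -0.0004.

```bash
python3 -m jog '[{"aperture":0.008, "dx":0.0005, "dy":-0.0004, "dz":0.0005}, {"aperture":0.008, "dx":0.0005, "dy":-0.0004, "dz":0.0005}, {"aperture":0.008, "dx":0.0005, "dy":-0.0004, "dz":0.0005}]' | head -1; sh r.sh
```

```text
t: 12.03
[-0.07 -0.04  1.16] [-0.08   0.102  0.007] [0.5626 0.2121 0.1082] yaw 0.9518132637605792 0.008540606922768293
```

To row units: -0.015 rad is -0.0048.

```bash
python3 -m jog '[{"aperture":0.008, "rz":-0.0048}, {"aperture":0.008, "rz":-0.0048}]' | head -1; sh r.sh
```

```text
t: 12.2
[-0.71 -0.46  1.5 ] [-0.174  0.082 -0.017] [0.5626 0.2121 0.1082] yaw 0.9675010204543213 0.008537392765468775
```

```bash
python3 -m jog '[{"aperture":0.008}]' | head -1; sh r.sh
```

```text
t: 12.28
[-0.97 -1.3   0.71] [-0.229  0.148 -0.088] [0.5626 0.2121 0.1082] yaw 0.9667837584101786 0.008706329472290308
```

To row units: -0.03 rad is -0.0095.

```bash
python3 -m jog '[{"aperture":0.008, "rz":-0.0064}, {"aperture":0.008, "rz":-0.0095}, {"aperture":0.008, "rz":-0.0095}]' | head -1; sh r.sh
```

```text
t: 12.53
[-0.67 -1.26  2.15] [-0.389 -0.02  -0.088] [0.5628 0.2121 0.1082] yaw 0.9972820311947936 0.008342872059396458
```

```bash
python3 -m jog '[{"aperture":0.008}]' | head -1; sh r.sh
```

```text
t: 12.62
[-0.44 -2.35  2.56] [-0.464  0.019 -0.161] [0.5628 0.2121 0.1082] yaw 0.9967113233529066 0.00841918212624005
```

To row units: 0.015 rad is 0.0048.

```bash
python3 -m jog '[{"aperture":0.008, "rz":0.0048}, {"aperture":0.008, "rz":0.0048}]' | head -1; sh r.sh;python3 -m jog '[{"aperture":0.008, "rz":0.0048}]' | head -1; sh r.sh;python3 -m jog '[{"aperture":0.008}]' | head -1; sh r.sh
```

```text
t: 12.78
[ 0.12 -3.81  2.85] [-0.592  0.089 -0.107] [0.5628 0.2122 0.1082] yaw 0.9810349585126925 0.008348030578958554
t: 12.87
[-0.19 -1.9   3.02] [-0.474  0.032 -0.027] [0.5627 0.2122 0.1081] yaw 0.966156932241133 0.008650735287782069
t: 12.95
[ 0.31 -3.21  2.63] [-0.58  -0.043 -0.058] [0.5627 0.2123 0.1081] yaw 0.9661280112957833 0.008661717670084033
```

To row units: -0.0004 m is -0.0005, -0.0003 m is -0.0004.

```bash
python3 -m jog '[{"aperture":0.008, "dx":-0.0005, "dy":0.0003, "dz":-0.0004}, {"aperture":0.008, "dx":-0.0005, "dy":0.0003, "dz":-0.0004}]' | head -1; sh r.sh;python3 -m jog '[{"aperture":0.008, "rz":-0.0048}, {"aperture":0.008, "rz":-0.0048}]' | head -1; sh r.sh;python3 -m jog '[{"aperture":0.008}]' | head -1; sh r.sh;python3 -m jog '[{"aperture":0.008}]' | head -1; sh r.sh
```

```text
t: 13.12
[ 1.18 -1.71  2.12] [-0.33  -0.203 -0.004] [0.5626 0.2122 0.1082] yaw 0.9668290365952368 0.0081945502924927
t: 13.28
[ 1.78 -1.8   1.3 ] [-0.223 -0.359 -0.098] [0.5627 0.2121 0.1082] yaw 0.9825031642870421 0.00869329349866416
t: 13.37
[ 2.19 -1.26  0.26] [-0.193 -0.405 -0.115] [0.5626 0.2121 0.1081] yaw 0.9818167360718206 0.008757298826460216
t: 13.45
[ 2.11 -0.66  0.45] [-0.159 -0.449 -0.09 ] [0.5627 0.2121 0.1082] yaw 0.9818013406993895 0.008845856779801892
```

To row units: -0.001 m is -0.0013, -0.0005 m is -0.0006.

```bash
python3 -m jog '[{"aperture":0.008, "dz":-0.0006}, {"aperture":0.008, "dz":-0.0013}, {"aperture":0.008, "dz":-0.0013}]' | head -1; sh r.sh;python3 -m jog '[{"aperture":0.008, "dz":-0.0006}, {"aperture":0.008, "dz":-0.0013}, {"aperture":0.008, "dz":-0.0013}]' | head -1; sh r.sh
```

```text
t: 13.7
[ 4.81  0.13 -4.79] [-0.115 -0.861 -0.083] [0.5624 0.2119 0.1085] yaw 0.9816831403529953 0.00823021214143584
t: 13.95
[ 3.15 -1.11 -5.52] [-0.401 -0.733 -0.076] [0.5622 0.2116 0.1098] yaw 0.9817957172298879 0.008381819088221349
```

To row units: -0.001 m is -0.0013, 0.0003 m is 0.0004.

```bash
python3 -m jog '[{"aperture":0.008, "dx":0.0004, "dy":0.0006, "dz":-0.0006}, {"aperture":0.008, "dx":0.0004, "dy":0.0006, "dz":-0.0013}, {"aperture":0.008, "dx":0.0004, "dy":0.0006, "dz":-0.0013}]' | head -1; sh r.sh;
```

```text
t: 14.2
[ 1.81 -1.97 -3.85] [-0.412 -0.243  0.007] [0.5624 0.2118 0.111 ] yaw 0.9818458383883666 0.008533486035210201
```

To row units: -0.003 m is -0.0038, -0.002 m is -0.0025.

```bash
python3 -m jog '[{"aperture":0.008, "dz":-0.0013}, {"aperture":0.008, "dz":-0.0025}, {"aperture":0.008, "dz":-0.0038}]' | head -1; sh r.sh
```

```text
t: 14.45
[ 0.81 -0.94 -1.44] [-0.12  -0.115  0.027] [0.5628 0.2122 0.1145] yaw 0.9818985368325217 0.008454192297880253
```

To row units: -0.003 m is -0.0038, -0.002 m is -0.0025.

```bash
python3 -m jog '[{"aperture":0.008, "dz":-0.0013}, {"aperture":0.008, "dz":-0.0025}, {"aperture":0.008, "dz":-0.0038}]' | head -1; sh r.sh
```

```text
t: 14.7
[ 0.4   0.75 -0.78] [-0.013 -0.005 -0.023] [0.5631 0.2123 0.1179] yaw 0.981997526937251 0.008524726518817034
```

To row units: -0.13 m is -0.1625, -0.1 m is -0.125.

```bash
python3 -m jog '[{"aperture":0.008, "dz":-0.0063}, {"aperture":0.008, "dz":-0.0125}, {"aperture":0.008, "dz":-0.0188}, {"aperture":0.008, "dz":-0.0313}, {"aperture":0.008, "dz":-0.0438}, {"aperture":0.008, "dz":-0.075}, {"aperture":0.008, "dz":-0.125}, {"aperture":0.008, "dz":-0.1625}, {"aperture":0.008, "dz":-0.1625}, {"aperture":0.008, "dz":-0.1625}]' | head -1; sh r.sh
python3 - <<'E'
from h import *
save('scene','d.png',(360,60,480,210),4)
E
```

```text
t: 15.53
[ 0.54 -0.11 -0.06] [-0.029  0.026 -0.001] [0.5647 0.2123 0.2519] yaw 0.9818350556995199 0.008652556711879469
```

View pics/d.png

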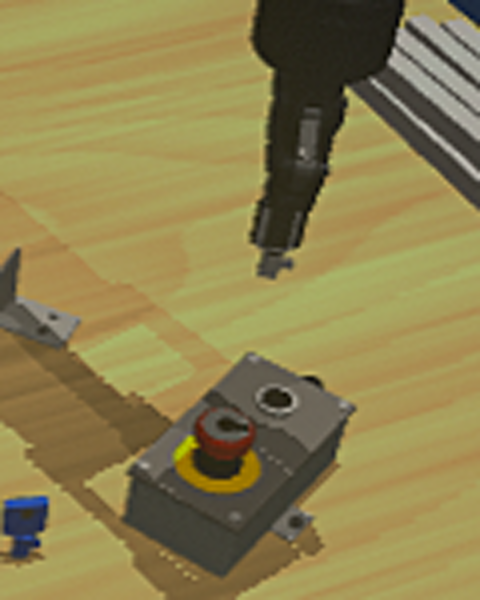

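The picture shows the key hanging from the gripper (tip at crop (275,265)), and the head raised with its keyhole open at crop (228,425). Now to the dish.

To row units: -0.348 m is -0.435, 0.242 m is 0.3025.

```bash
python3 -m jog '[{"aperture":0.008, "dx":-0.435, "dy":0.3025}, {"aperture":0.008, "dx":-0.435, "dy":0.3025}, {"aperture":0.008, "dx":-0.435, "dy":0.3025}, {"aperture":0.008, "dx":-0.435, "dy":0.3025}, {"aperture":0.008, "dx":-0.435, "dy":0.3025}, {"aperture":0.008, "dx":-0.435, "dy":0.3025}, {"aperture":0.008, "dx":-0.435, "dy":0.3025}, {"aperture":0.008, "dx":-0.435, "dy":0.3025}, {"aperture":0.008, "dx":-0.435, "dy":0.3025}, {"aperture":0.008, "dx":-0.435, "dy":0.3025}, {"aperture":0.008, "dx":-0.435, "dy":0.3025}, {"aperture":0.008, "dx":-0.435, "dy":0.3025}, {"aperture":0.008, "dx":-0.435, "dy":0.3025}]' | head -1; sh r.sh
python3 -m jog '[{"aperture":0.008, "dz":0.05}, {"aperture":0.008, "dz":0.1}, {"aperture":0.008, "dz":0.15}, {"aperture":0.008, "dz":0.175}, {"aperture":0.008, "dz":0.175}, {"aperture":0.008, "dz":0.175}]' | head -1; sh r.sh
python3 - <<'E'
from h import *
save('scene','e.png',(210,150,330,270),5)
E
```

```text
t: 16.67
[ 0.33 -0.45 -0.09] [ 0.041 -0.02   0.037] [ 0.5702 -0.2115  0.2455] yaw 0.9808117707012194 0.008612505789872936
t: 17.17
[ 1.04 -0.1   1.36] [ 0.001 -0.042  0.008] [ 0.5701 -0.2096  0.1057] yaw 0.9839295195264972 0.008525929700510203
```

View pics/e.png

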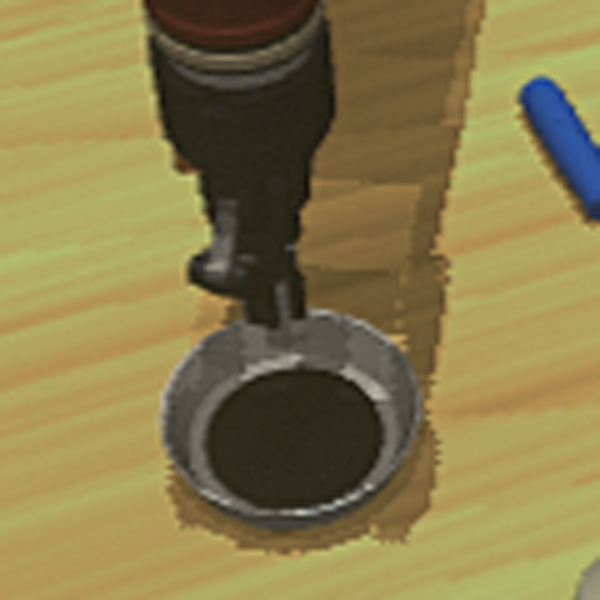

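```bash
python3 - <<'E'
from h import *
print(proj('scene',[.570,-.21,.07]),at_z('scene',(268.4,233.6),.03),proj('scene',[.57,-.21,.01]),at_z('top',(361.4,192),.03))
E
```

```text
[264.40696595 218.6551512 ] [ 0.58632592 -0.20833134  0.03      ] [266.28794969 233.86706958] [ 0.57246547 -0.20774581  0.03      ]
```

To row units: 0.06 m is 0.075, 0.0067 m is 0.0084.

```bash
python3 -m jog '[{"aperture":0.008, "dx":0.0055, "dy":0.0084, "dz":0.025}, {"aperture":0.008, "dx":0.0055, "dy":0.0084, "dz":0.05}, {"aperture":0.008, "dx":0.0055, "dy":0.0084, "dz":0.0688}, {"aperture":0.008, "dx":0.0055, "dy":0.0084, "dz":0.075}, {"aperture":0.008, "dx":0.0055, "dy":0.0084, "dz":0.075}, {"aperture":0.008, "dx":0.0055, "dy":0.0084, "dz":0.075}]' | head -1; sh r.sh
python3 -m jog '[{"aperture":0.015}, {"aperture":0.02}, {"aperture":0.03}, {"aperture":0.03}, {"aperture":0.03}]' | head -1; sh r.sh
python3 -m jog '[{"aperture":0.03, "dz":-0.0125}, {"aperture":0.03, "dz":-0.025}, {"aperture":0.03, "dz":-0.05}, {"aperture":0.03, "dz":-0.1}, {"aperture":0.03, "dz":-0.15}, {"aperture":0.03, "dz":-0.2}, {"aperture":0.03, "dz":-0.25}, {"aperture":0.03, "dz":-0.25}]' | head -1; sh r.sh
python3 - <<'E'
from h import *
a=ctrl.get_image('scene');cv2.imwrite('pics/f.png',np.hstack([cv2.resize(a[190:270,220:320],(375,300)),cv2.resize(a[140:210,370:470],(375,300))])[:,:,::-1])
E
```

```text
t: 17.72
[-0.3   0.02 -1.71] [-0.033  0.026 -0.014] [ 0.5804 -0.2123  0.0496] yaw 0.9822171514213744 0.00845945065011343
t: 18.13
[ 0.61  0.18 -0.39] [-0.032  0.016 -0.011] [ 0.5792 -0.2121  0.0477] yaw 0.9817377097387903 0.02980677712745849
t: 18.8
[ 0.2  -0.8   1.83] [ 0.007 -0.026 -0.012] [ 0.5831 -0.2139  0.2605] yaw 0.9819241216944565 0.02993335305089224
```

View pics/f.png

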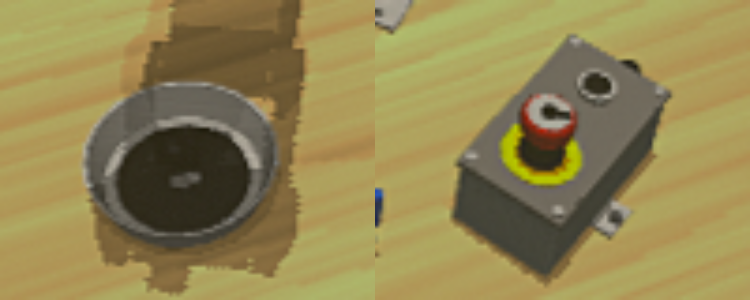

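```bash
python3 -m jog '[{"aperture":0.03}, {"aperture":0.03}, {"aperture":0.03}, {"aperture":0.03}, {"aperture":0.03}, {"aperture":0.03}]' | head -1; python3 - <<'E'
from h import *
a=ctrl.get_image('scene')[150:260,220:320].astype(float);a=255*(a/255)**.45
cv2.imwrite('pics/g.png',cv2.resize(a.astype(np.uint8),(540,594),interpolation=cv2.INTER_CUBIC)[:,:,::-1])
E
```

```text
t: 19.35
```

View pics/g.png

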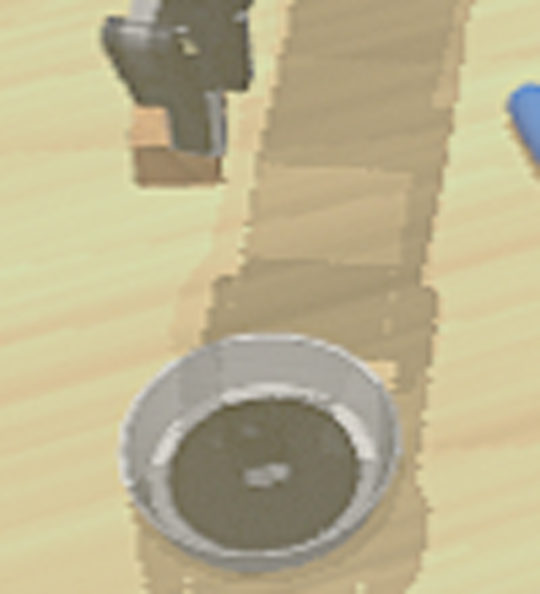

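The grey stem of the key now lies in the dish at crop (267,473), where there was nothing before. The fingers are empty and the head is up.

```bash
python3 -c "
from station import ctrl
print(ctrl.finish_job())"
```

```text
the job is handed in; nothing more can be done
None
```

The button is released and fully up, the black key is out of the lock and lying in the steel dish, and the job was handed in at about 19 s; the judge's verdict was not shown.

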